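Clear the salt cellar and pull the wide drawer right out

ROBOT

A 6-joint arm with a two-finger parallel gripper is mounted at the origin on the work surface. World frame = base frame: x ahead of the robot, y to its left, z up, the work surface at z = 0. Lengths are in m, angles in rad, forces in N, time in s.
With the tool pointing down it reaches from about 0.275 to 0.825 m from the base axis. Payload 4.9 kg.
Tool frame: the origin (TCP) lies midway between the tips of the shut fingers; the grasp point (between the pads) lies 19 mm behind it (bot.grip_depth is the distance from the TCP to the grasp point, in m); y points along the fingers, x is the direction in which the jaws open and shut, and the axes are right-handed (so a half turn about y gives the same grasp; the last joint's range is limited). The gripper opens to 85 mm and grips with 20 to 120 N. Pads are 22 mm wide; open, the fingers measure 114 mm over their backs; the gripper's body (76 mm by 85 mm) begins 54 mm behind the grasp point. The pads swing forward as they close: fully open they stand 13 mm farther back than shut.
Start: joints at [1.194, 0.326, -0.193, 1.052, 0, 1.437], TCP at [0.132, 0.534, 0.231] pointing down, gripper open.
Joint ranges: [-2.65, 2.65], [-0.97, 1.79], [-1.3, 1.35], [-1.93, 2.1], [-1.47, 1.37], [-3.14, 3.14]. Speed limits (rad/s): [2.57, 2.57, 3.14, 3.14, 3.14, 3.14].

INTERFACE

Orientations are given as a unit quaternion [w, x, y, z].
In Python, from cell import bot gives the robot as it stands. Calls block until the motion is done:
- bot.move_pose(position, orientation): joint-space move of the TCP to a pose.
- bot.move_linear(position, speed=0.15, rotation=None, until_force=None): straight line of the TCP; rotation=None keeps the orientation; speed is the mean speed in m/s. With until_force (N) it stops when the force on the tool has changed by that much, and returns True; else False.
- bot.goto_joints(angles): joint-space move.
- bot.set_gripper(opening, grasp_force=None): opening from 0.0 (shut) to 1.0 (fully open); grasp_force is the grip in N (None keeps the last); returns when the fingers have stopped.
- bot.wait(seconds).
- bot.solve_ik(position, orientation): joint angles nearest the present ones, or None.
- bot.camera(name): name is "scene" or "top" or "wrist"; returns the picture (400x640x3 uint8, red, green, blue); there is no depth.
- bot.calibration(name): a dict with "mtx" (3x3 intrinsics, pixels), "k1" (the pictures are not rectified: a ray, as slopes to the right and down, at radius r is drawn at 1 + k1 r^2 times it, then the intrinsics apply), "extrinsics" (4x4, takes a point from world to camera coordinates); the wrist camera has in their place "hand_eye" (4x4, takes a point from camera to tool coordinates, whose origin is the TCP and whose axes are the tool frame's). Camera axes: x right, y down, z forward; pixel columns grow to the right and rows downward; lengths in m; the calibration is good to about 2 mm. A picture is of the moment at which its call begins: read the wrist's pose just before it. calibration takes no time and is no camera call.
A pose or a line that the arm cannot do raises bot.PlanningError and nothing moves.
- bot.close_job(): hands the job in, once; it reports no verdict.
Trained networks look in the newest picture that a camera, given by its name, has taken for a name from the list of things; names that differ only in an ending like _2 or _b are one class to them, and where a whole thing is asked for, a point or a joint stands for the part that bears it (a point fixed in the world has none). Each returns a list of dicts, best first, with "confidence" (0 to 1); they miss things now and then, are a little off and sometimes report something else, mostly with a low value. They report only what shows in the picture. A call takes as long as a camera call. They do not tell look-alikes from the thing itself.
- bot.search_frame(camera, thing): "bbox" ([left, top, width, height] in pixels, round what is visible of it).
Readings, each from a call of its own:
- bot.read_clock(): time.
- bot.read_joint_positions(): joint angles.
- bot.read_joint_vel(): joint speeds.
- bot.read_joint_efforts(): joint torques, N m.
- bot.read_position(): TCP position.
- bot.read_tool_rot(): TCP orientation.
- bot.read_ft_force(): force on the tool from outside, world axes, zero at the start.
- bot.read_moment(): the same for the moment, N m.
- bot.read_gripper_width(): opening from 0.0 (shut) to 1.0 (fully open).
Only numpy, scipy, OpenCV 4.12 (cv2) and the standard library are available. Lean on these libraries where they do the work, as an engineer would, in place of code of your own. Each camera call takes 0.05 s, during which the arm holds its last target. There are 200 camera calls.

TASK

I need to get at the jigger in the wide drawer of the white steel shelf unit, but the glass salt cellar is standing in the drawer's way. First put the salt cellar up on top of the unit, keeping it upright with its lid shut; then pull the wide drawer all the way out to its stop, smoothly enough that the jigger standing inside does not fall over. Leave the narrow drawer shut and the other things where they are.

Things in the scene. Friction and masses are not known exactly. Their poses are not given: they have to be found in the camera images.
- shelf: White steel shelf unit, fixed, 220 deep (x) x 420 wide (y) x 130 high. Origin: centre of its underside. x points from the drawer fronts (at x = -110, facing the robot) to the back, y left, z up. Top flat at z = 130, with a lip 10 high and 6 thick along the back edge only. Two drawers: the wide one on the left (248 wide, centred at y = +80), the narrow one on the right (152 wide, y = -128).
- wide_drawer (a joint): How far the wide left drawer is out: 0 = shut, 0.12 m = fully out at its stop. It may start up to 12 mm ajar. It slides along the shelf's -x, with about 2 N of friction, and stays where it is left.
- wide_drawer_hook (a point): Round black magnetic hook on the wide drawer's front, its pull: a disc 32 across, 7 thick, on the front; a round stem 12 thick out along the shelf's -x, 84 above the counter; at its end, 38 out, a 12 thick upturned tip reaching 112 above the counter. This point: on the tip's axis, 94 above the counter (36 below the unit's top). Can be pinched across (along shelf y) from above.
- narrow_drawer (a joint): How far the narrow right drawer is out: 0 = shut, 0.12 m = fully out.
- narrow_drawer_hook (a point): The same hook on the narrow right drawer's front, 208 mm to the right of the wide drawer's hook (when both are shut); same point.
- cellar: Glass salt cellar, round, 60 across, standing in front of the wide drawer. Glass 48 high, on it a round hinged wooden lid 8 thick with a small wooden knob (65 high over all). About 0.28 kg. Origin: centre of its underside; z up; the hinge is on its +x side.
- cellar_lid (a joint): Angle of the cellar's lid: 0 = shut, 1.7 rad = open.
- jigger: Stainless double-cone jigger, 75 high, 44 across at the foot, 20 at the waist, 38 at the mouth, standing loose inside the wide drawer. Origin: centre of its underside; z up.
- switch_plate: Blue plastic toggle switch plate lying on the unit's top, right, 115 (its x) x 70 x 7, its toggle reaching 22 high. Origin: centre of its underside. Bystander.
- jar: Small glass jar with a steel cap, 54 across, 70 high, standing at the back of the unit's top, left. Origin: centre of its underside. Bystander.
- mug: White mug, 80 across, 90 high, on the counter at the right of the unit; handle at its +y. Origin: centre of its underside. Bystander.
There are look-alikes about, which are no part of the job. What is shaped like the cellar but purple or turquoise is not meant.

How it is judged:
On the way, in this order (a step that is already met when the one before it is completed fails the run):
1. the salt cellar stands upright on the unit's top, let go (z of cellar in the frame of shelf between 0.125 and 0.136 m and x of cellar in the frame of shelf between -0.108 and 0.105 m and y of cellar in the frame of shelf between -0.205 and 0.205 m and angle between cellar's own z axis and vertical below 0.12 rad and contact force between the fingers and cellar below 0.1 N), for 0.2 s.
2. the wide drawer is pulled out to its stop (over 112 of 120 mm) (value of joint wide_drawer above 0.112 m), for 0.2 s.
At the end, for the whole second after the job is handed in: The salt cellar stands upright (within 0.12 rad) and still on the unit's top, let go, its lid shut (below 0.15 rad); the wide drawer is out at its stop (over 112 of 120 mm) and still; the jigger stands upright (within 0.2 rad) and still in it; the narrow drawer is shut (below 15 mm) (all of step 1 and linear speed of each of cellar, jigger below 0.02 m/s and value of joint cellar_lid below 0.15 rad and value of joint wide_drawer above 0.112 m and velocity of joint wide_drawer below 0.02 m/s and value of joint narrow_drawer below 0.015 m and angle between jigger's own z axis and vertical below 0.2 rad and z of jigger in the frame of shelf below 0.03 m and x of jigger in the frame of wide_drawer_hook between 0.04 and 0.24 m); the robot touches nothing.
It fails at once if the wide drawer is opened beyond 50 mm while the cellar is still down in front of it (value of joint wide_drawer above 0.05 m and z of cellar in the frame of shelf below 0.1 m).
It fails at once if the cellar is tipped beyond 0.4 rad or its lid comes open beyond 0.4 rad (angle between cellar's own z axis and vertical above 0.4 rad or value of joint cellar_lid above 0.4 rad).
It fails at once if the jigger falls over (beyond 0.6 rad) (angle between jigger's own z axis and vertical above 0.6 rad).
It fails at once if the narrow drawer is pulled out beyond 25 mm (value of joint narrow_drawer above 0.025 m).
It fails at once if the switch plate, jar or mug is moved more than 30 mm (distance of any of switch_plate, jar, mug from where it was at the start of the episode above 0.03 m).
It also fails if it takes over 56 s, if anything falls off the work surface, if the arm or the gripper's body presses on something with over 40 N, if the wrist force passes 120 N, or if a joint passes its speed limit or range.

## Working session

There is one attempt and no reset: what is moved stays moved. The work goes in short steps, each a Python script; the robot and the scene stay as the last script left them, time stands still between calls to the robot, and variables do not carry over. Pictures are saved under pics/ and viewed, about 8 in all and at most 12, crops included, and the job is handed in when it is done.

```bash
mkdir -p pics; ls
python3 - <<'E'
from cell import bot
import cv2,numpy as np
for c in ("scene","top"):
    im=bot.camera(c); cv2.imwrite(f"pics/{c}0.png",im[:,:,::-1])
    cal=bot.calibration(c); print(c,cal["mtx"],cal["k1"],np.round(cal["extrinsics"],4).tolist())
    for t in ("cellar","shelf","wide_drawer_hook","narrow_drawer_hook","jar","switch_plate","mug","jigger"):
        print(t,[(d["bbox"],round(d["confidence"],2)) for d in bot.search_frame(c,t)][:4])
print(bot.calibration("wrist"),bot.read_tool_rot(),bot.grip_depth,bot.read_clock())
E
```

```text
pics
scene [[367.46418376   0.         322.04623178]
 [  0.         367.46418376 204.01319975]
 [  0.           0.           1.        ]] -0.07142581992108599 [[-0.3593, 0.9331, -0.014, 0.2823], [0.8061, 0.3028, -0.5084, -0.3829], [-0.4701, -0.194, -0.861, 1.0939], [0.0, 0.0, 0.0, 1.0]]
cellar [([351.5, 142.2, 22.1, 28.1], 0.92), ([366.4, 179.4, 29.0, 35.9], 0.68), ([406.8, 155.2, 29.6, 34.7], 0.65)]
shelf [([203.5, 198.8, 250.4, 167.7], 0.76)]
wide_drawer_hook [([384.0, 211.1, 2.6, 13.2], 0.53)]
narrow_drawer_hook []
jar [([394.5, 283.4, 37.4, 38.5], 0.64)]
switch_plate [([188.1, 178.7, 45.2, 53.9], 0.73), ([238.1, 230.3, 52.5, 62.6], 0.61)]
mug [([187.9, 178.4, 43.7, 54.4], 0.96)]
jigger []
top [[412.05926667   0.         319.09016329]
 [  0.         412.05926667 198.63478197]
 [  0.           0.           1.        ]] 0.003993247068653546 [[-0.0004, -0.9997, -0.0234, -0.0806], [-0.9917, 0.0034, -0.1283, 0.5872], [0.1283, 0.0232, -0.9915, 1.0526], [0.0, 0.0, 0.0, 1.0]]
cellar [([296.0, 273.1, 24.1, 21.5], 0.56), ([243.2, 271.3, 24.0, 26.4], 0.56), ([266.0, 234.0, 27.1, 29.1], 0.55)
[... 207 characters left out ...]
126.4, 27.9, 22.3], 0.66)]
switch_plate []
mug [([396.7, 160.3, 39.1, 41.9], 0.61)]
jigger []
{'mtx': array([[309.01828611,   0.        , 316.19877062],
       [  0.        , 309.01828611, 195.8004509 ],
       [  0.        ,   0.        ,   1.        ]]), 'k1': -0.005624052197270034, 'hand_eye': array([[ 9.99999743e-01, -2.03799768e-05, -7.16835642e-04,
         2.77367739e-04],
       [ 6.86945115e-04, -2.59712888e-01,  9.65685634e-01,
        -1.42117288e-01],
       [-2.05852106e-04, -9.65685878e-01, -2.59712807e-01,
         6.57009623e-02],
       [ 0.00000000e+00,  0.00000000e+00,  0.00000000e+00,
         1.00000000e+00]])} [ 0.5568755  -0.55685906 -0.43578218  0.43576548] 0.0187 0.9
```

Run:
```python
import cv2,numpy as np
s=cv2.imread("pics/scene0.png")[120:370,170:470]; t=cv2.imread("pics/top0.png")[80:310,170:450]
cv2.imwrite("pics/s1.png",cv2.resize(s,(720,600),interpolation=cv2.INTER_CUBIC))
cv2.imwrite("pics/t1.png",cv2.resize(t,None,fx=2.6,fy=2.6,interpolation=cv2.INTER_CUBIC))
```

```text
(no output)
```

View pics/s1.png

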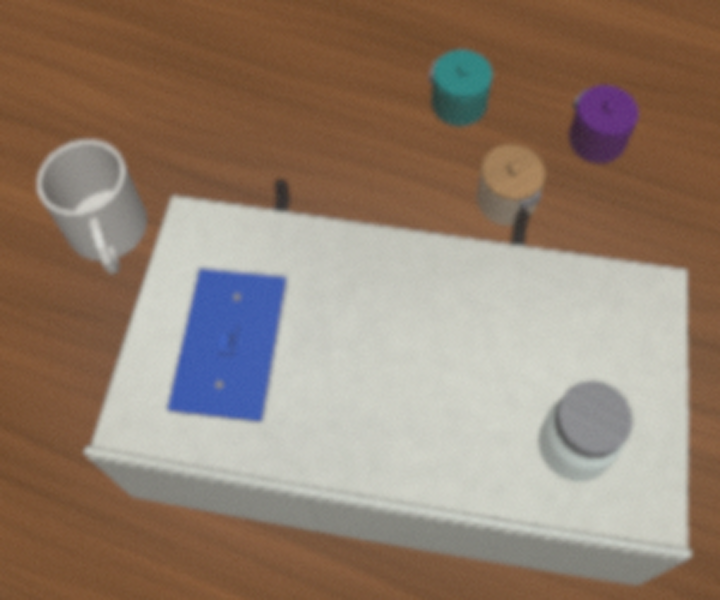

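View pics/t1.png

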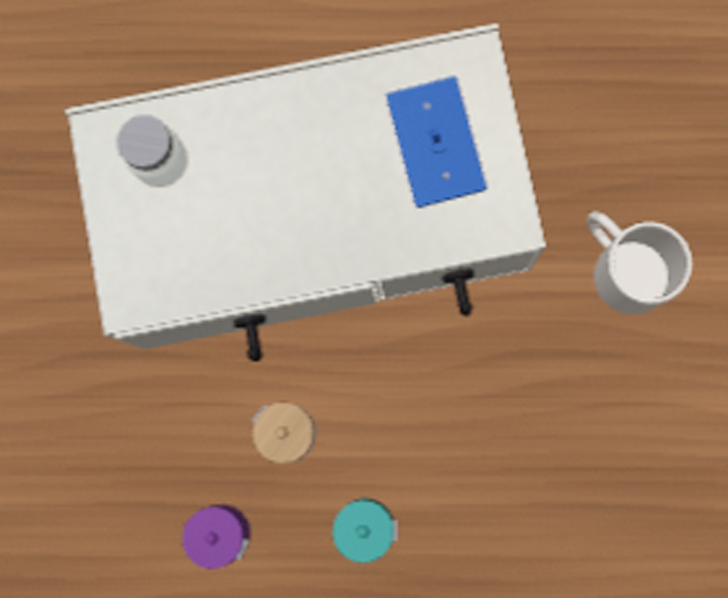

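Wooden-lidded, clear-glass cellar at top-view pixel (278,246) is the one meant. The purple one (251,286) and the turquoise one (310,284) are look-alikes. Its hinge tab is toward the upper left. The shelf corners and both hooks are visible. I'll turn the pixels into positions.

```bash
cat > h.py <<'E'
from cell import bot
import cv2,numpy as np
from scipy.spatial.transform import Rotation as R
def extr(name):
    """camera->world 4x4 (for the wrist: at the present pose)"""
    c=bot.calibration(name)
    if "extrinsics" in c: return np.linalg.inv(c["extrinsics"])
    T=np.eye(4); T[:3,:3]=R.from_quat(np.roll(bot.read_tool_rot(),-1)).as_matrix(); T[:3,3]=bot.read_position()
    return T@c["hand_eye"]
def ray(name,px,T):
    c=bot.calibration(name); d=(np.array(px,float)-c["mtx"][:2,2])/c["mtx"][[0,1],[0,1]]
    s=d.copy()
    for _ in range(10): s=d/(1+c["k1"]*(s@s))
    return T[:3,3],T[:3,:3]@[*s,1]
def at_z(name,px,z,T=None):
    o,d=ray(name,px,extr(name) if T is None else T); return (o+d*(z-o[2])/d[2])
def down(yaw):
    """tool pointing down, jaw axis (tool x) at yaw in world, tool z = camera side at yaw-90deg... """
    x=np.array([np.cos(yaw),np.sin(yaw),0]); y=np.array([0,0,-1.]); z=np.cross(x,y)
    return np.roll(R.from_matrix(np.c_[x,y,z]).as_quat(),1)
E
python3 - <<'E'
from h import *
P=lambda x,y:(170+x/2.6,80+y/2.6); Q=lambda x,y:(170+x/2.4,120+y/2.4)
pr=lambda n,v:print(n,np.round(v,3))
c={n:at_z("top",P(*p),z)[:2] for n,p,z in [("FL",(107,335),.13),("FR",(544,246),.13),("BR",(498,25),.14),("BL",(68,111),.14),("cellar",(282,433),.065),("hinge",(258,412),.05),("hook",(254,353),.112),("nhook",(465,308),.112),("purple",(212,537),.065),("turq",(363,530),.065),("jar",(145,141),.07+.13),("pl1",(388,95),.137),("pl2",(457,78),.137),("pl3",(486,187),.137),("pl4",(418,207),.137)]}
s={n:at_z("scene",Q(*p),z)[:2] for n,p,z in [("FL",(687,269),.13),("FR",(173,196),.13),("BR",(88,451),.14),("BL",(689,553),.14),("cellar",(514,168),.062),("hook",(524,212),.112),("nhook",(281,183),.112),("jar",(595,412),.2)]}
for n in c: print(n,np.round(c[n],3),np.round(s[n],3) if n in s else "")
print(R.from_quat(np.roll(bot.read_tool_rot(),-1)).as_matrix().round(2))
E
```

```text
FL [0.551 0.178] [0.554 0.184]
FR [ 0.633 -0.23 ] [ 0.636 -0.226]
BR [ 0.845 -0.189] [ 0.848 -0.182]
BL [0.764 0.219] [0.767 0.224]
cellar [0.461 0.021] [0.466 0.026]
hinge [0.482 0.047] 
hook [0.535 0.043] [0.538 0.049]
nhook [ 0.578 -0.157] [ 0.583 -0.153]
purple [0.361 0.088] 
turq [ 0.368 -0.059] 
jar [0.716 0.129] [0.717 0.134]
pl1 [ 0.778 -0.085] 
pl2 [ 0.794 -0.15 ] 
pl3 [ 0.688 -0.176] 
pl4 [ 0.67  -0.112] 
[[ 0.24  0.   -0.97]
 [ 0.97  0.    0.24]
 [ 0.   -1.    0.  ]]
```

Run:
```python
from h import *
bot.move_pose([.46,.024,.20],down(np.radians(120)))
T=extr("wrist"); im=bot.camera("wrist"); np.save("T1.npy",T)
cv2.imwrite("pics/w1.png",im[:,:,::-1])
for t in ("cellar","wide_drawer_hook"): print(t,[(d["bbox"],round(d["confidence"],2)) for d in bot.search_frame("wrist",t)][:4])
c=bot.calibration("wrist")
for n,p in (("cellar",[.4635,.0235,.056]),("hook",[.537,.046,.112])):
    q=np.linalg.inv(T)@[*p,1]; s=q[:2]/q[2]; print(n, s*(1+c["k1"]*(s@s))*c["mtx"][0,0]+c["mtx"][:2,2])
print(bot.read_joint_positions(),bot.read_clock())
```

```text
cellar [([389.0, 89.0, 81.4, 71.6], 0.97), ([283.2, 148.2, 60.6, 67.6], 0.65), ([251.5, 8.3, 76.4, 78.5], 0.62)]
wide_drawer_hook [([142.9, 238.7, 261.0, 107.6], 0.64), ([2.1, 336.5, 19.6, 21.8], 0.31)]
cellar [313.31422967 186.80886044]
hook [292.28921932 289.04833597]
[-1.07150232e-01  1.87751043e-01 -4.64337648e-01  9.18659518e-01
  8.10479858e-05 -6.31832095e-01] 3.225
```

View pics/w1.png

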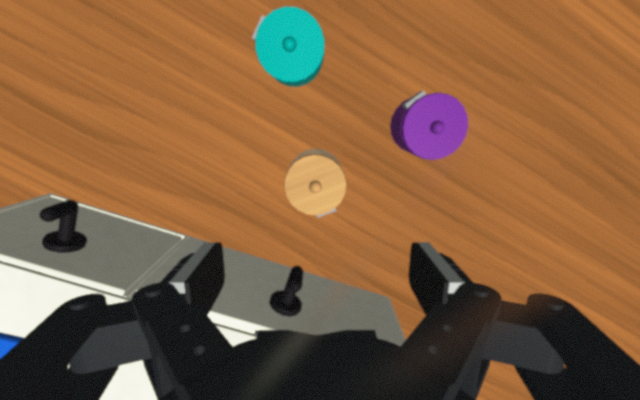

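The wrist view shows the wooden lid centred at (316,183), with its knob at (315,187) and the hinge tab at (327,213). That confirms the target. The purple one is at (430,126) and the turquoise one at (290,44). The hook tip is near (296,270).

Run:
```python
from h import *
T=np.load("T1.npy")
k=at_z("wrist",(315,187),.065,T); l=at_z("wrist",(316,182),.056,T); hi=at_z("wrist",(327,213),.05,T)
print("knob",k,"lid",l,"hinge",hi, "hook",at_z("wrist",(296,270),.09,T),at_z("wrist",(296,270),.112,T), "camtop",extr("top")[:3,3],"camscene",extr("scene")[:3,3])
p=(k+l)[:2]/2; print("cellar",p)
q=down(np.radians(120))
bot.move_linear([*p,.11],speed=.15)
print(bot.move_linear([*p,.013],speed=.08,until_force=8), bot.read_position())
bot.set_gripper(0.0,25); print("w",bot.read_gripper_width(),bot.read_ft_force())
bot.move_linear([*p,.05],speed=.06)
im=bot.camera("wrist"); cv2.imwrite("pics/w2.png",im[:,:,::-1]); print(bot.read_gripper_width(),bot.read_ft_force(),bot.read_clock())
```

```text
knob [0.46098233 0.0239434  0.065     ] lid [0.45816798 0.02336996 0.056     ] hinge [0.48114007 0.0492617  0.05      ] hook [0.53111017 0.04469378 0.09      ] [0.5199489  0.04009342 0.112     ] camtop [ 0.44727833 -0.10697332  1.11704579] camscene [0.9243414  0.06469967 0.75119165]
cellar [0.45957515 0.02365668]
False [0.46003595 0.02361168 0.01341287]
w 0.696510236845364 [-1.36706984 -0.55840695  4.64670279]
0.6977020639102035 [-0.11126034  0.11772222 -4.06557559] 6.5
```

View pics/w2.png

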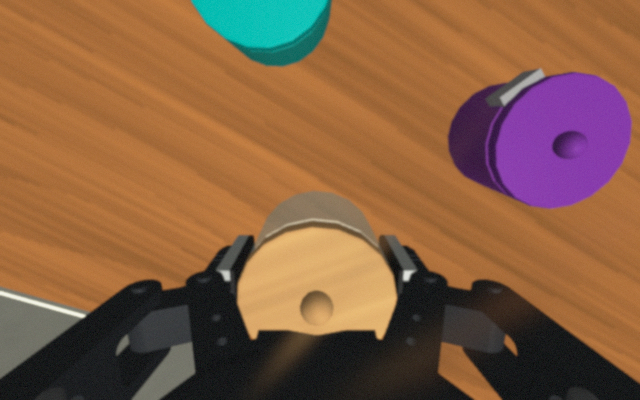

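The cellar is held square: its lid is shut under the gripper and the pads are on the glass. Now I'll lift it and place it mid-top.

Run:
```python
from h import *
p=bot.read_position()
bot.move_linear([p[0],p[1],.235],speed=.15)
bot.move_linear([.697,-.003,.235],speed=.15)
bot.move_linear([.697,-.003,.16],speed=.1)
print(bot.move_linear([.697,-.003,.141],speed=.02,until_force=4), bot.read_position(),bot.read_ft_force())
bot.set_gripper(1.0); bot.wait(.3)
bot.move_linear([.697,-.003,.26],speed=.12)
T=extr("wrist"); im=bot.camera("wrist"); np.save("T3.npy",T); cv2.imwrite("pics/w3.png",im[:,:,::-1])
im=bot.camera("top"); cv2.imwrite("pics/t3.png",cv2.resize(im[80:310,170:450,::-1],None,fx=2.6,fy=2.6))
print(bot.read_ft_force(),bot.read_clock())
```

```text
True [ 0.6967476  -0.00297435  0.14363178] [-0.11174989  0.42854662  6.31869505]
[-0.36769904  0.05796099 -0.21790519] 13.2
```

View pics/w3.png

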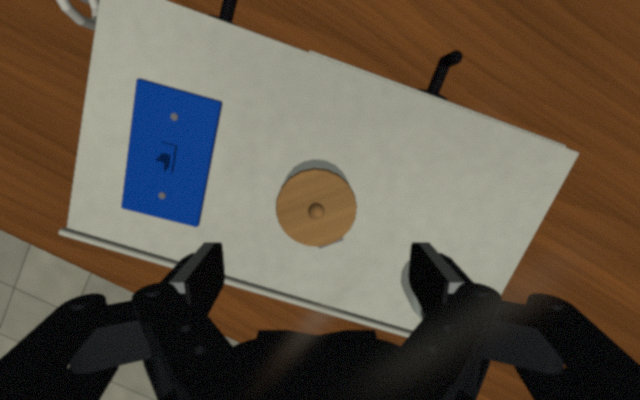

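The cellar stands upright on the top, lid shut, centred at (316,207) and clear of the plate and the jar. The wide hook's tip is at (452,57). Next I'll move over the hook and look closer.

Run:
```python
from h import *
T=np.load("T3.npy")
for px,z in (((455,56),.112),((455,56),.09),((578,153),.13),((59,232),.14)): print(px,z,at_z("wrist",px,z,T))
y=np.radians(101.35)
bot.move_linear([.60,.03,.26],speed=.2)
bot.move_pose([.50,.040,.19],down(y)); bot.set_gripper(.6)
T=extr("wrist"); im=bot.camera("wrist"); np.save("T4.npy",T)
c=bot.calibration("wrist")
d=im[:,:,::-1].copy()
for p in ([.534,.045,.112],[.534,.045,.084]):
    q=np.linalg.inv(T)@[*p,1]; s=q[:2]/q[2]; print(p, s*(1+c["k1"]*(s@s))*c["mtx"][0,0]+c["mtx"][:2,2])
cv2.imwrite("pics/w4.png",cv2.resize(d[150:400,190:450],None,fx=2.4,fy=2.4,interpolation=cv2.INTER_CUBIC)); print(bot.read_clock(),bot.read_position())
```

```text
(455, 56) 0.112 [0.53717472 0.04497197 0.112     ]
(455, 56) 0.09 [0.52931845 0.05109189 0.09      ]
(578, 153) 0.13 [0.5529002  0.18145834 0.13      ]
(59, 232) 0.14 [ 0.84505957 -0.18503926  0.14      ]
[0.534, 0.045, 0.112] [313.98157139 246.02630871]
[0.534, 0.045, 0.084] [314.23453141 232.44857759]
14.9 [0.50037539 0.03994218 0.19009172]
```

View pics/w4.png

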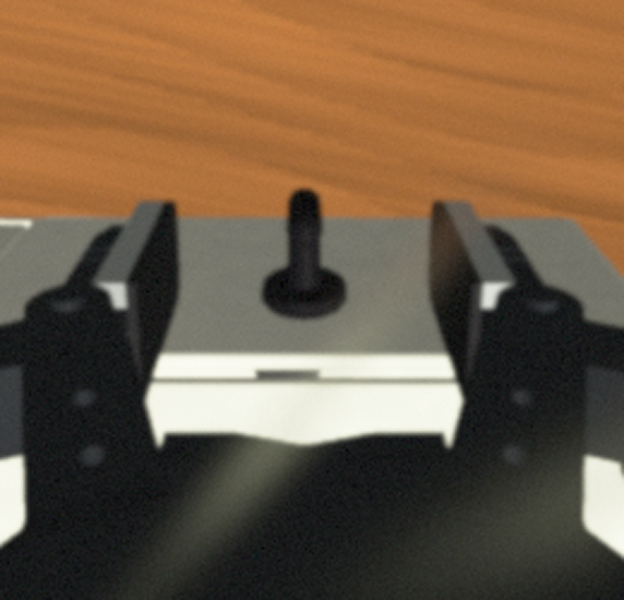

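The hook tip sits centred between the fingers, its end at crop (303,190)–(304,230), and the front's edge is level. This agrees with the estimate to about 2 mm. Now I'll pinch and pull gently.

Run:
```python
from h import *
a=np.radians(11.35); u=np.array([np.cos(a),np.sin(a)]); h=np.array([.5345,.0465])
bot.move_linear([*h,.16],speed=.12)
print(bot.move_linear([*h,.077],speed=.05,until_force=8), bot.read_position())
bot.set_gripper(0.0,40); print("w",bot.read_gripper_width()*85,bot.read_ft_force())
p0=np.array(bot.read_position()); f0=np.array(bot.read_ft_force())
e=p0.copy(); e[:2]-=u*.126
hit=bot.move_linear(e,speed=.035,until_force=12)
p=np.array(bot.read_position()); print(hit,"pulled",(p0-p)[:2]@u,bot.read_ft_force(),bot.read_gripper_width()*85,bot.read_clock())
im=bot.camera("top"); cv2.imwrite("pics/t5.png",cv2.resize(im[80:310,170:450,::-1],None,fx=2.6,fy=2.6))
```

```text
False [0.53474946 0.04649157 0.07727497]
w 10.49365378295781 [-0.28880313  1.80586733  2.68443028]
True pulled 0.11628573932904054 [ 0.60987014 -1.11635325  0.8762245 ] 10.632116887114663 20.6
```

View pics/t5.png

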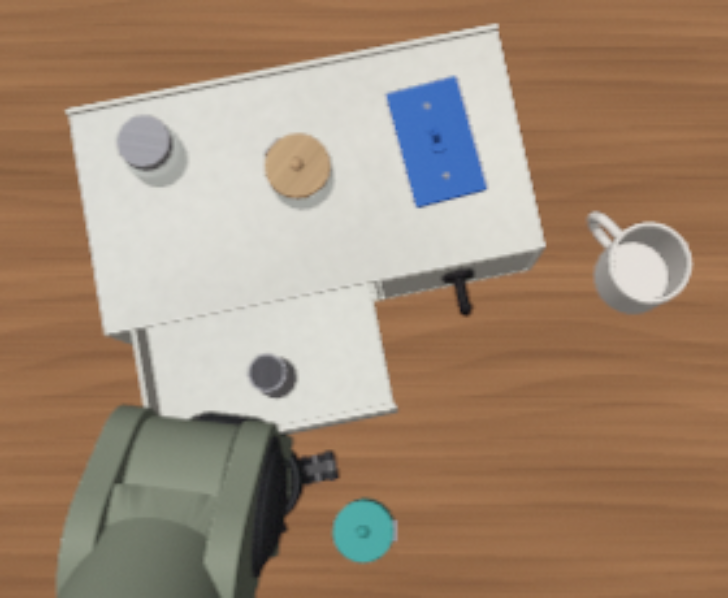

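The drawer is out and the jigger stands upright in it at (268,373). The cellar, jar, plate and mug haven't moved. I'll check the stop with a slow nudge, then release and retreat.

Run:
```python
from h import *
a=np.radians(11.35); u=np.array([np.cos(a),np.sin(a)])
p0=np.array(bot.read_position()); e=p0.copy(); e[:2]-=u*.006
print(bot.move_linear(e,speed=.01,until_force=10),(p0-np.array(bot.read_position()))[:2]@u,bot.read_ft_force())
bot.set_gripper(.5); p=bot.read_position()
bot.move_linear([p[0],p[1],.25],speed=.1)
T=extr("wrist"); im=bot.camera("wrist"); cv2.imwrite("pics/w6.png",im[:,:,::-1])
bot.move_pose([.132,.534,.25],down(np.radians(76)))
im=bot.camera("top"); cv2.imwrite("pics/t6.png",cv2.resize(im[80:310,170:450,::-1],None,fx=2.6,fy=2.6))
print(bot.read_ft_force(),bot.read_clock())
```

```text
True -6.441053911209098e-05 [0.45794844 0.65130619 3.18446371]
[-0.2142644   0.12306594 -0.09110415] 25.4833
```

View pics/t6.png

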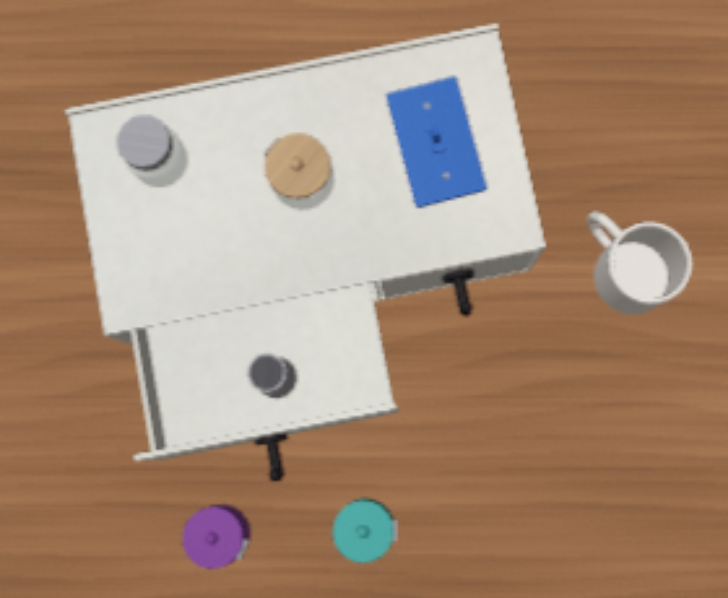

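Run:
```python
from h import *
P=lambda x,y:(170+x/2.6,80+y/2.6); a=np.radians(11.35); u=np.array([np.cos(a),np.sin(a)])
A=at_z("top",P(276,474),.112)[:2];N=at_z("top",P(465,308),.112)[:2]
ext=(N-A)@u; print("extension",ext)
if ext>.113: bot.close_job(); print("closed")
```

```text
extension 0.11717050208804317
the job is handed in; nothing more can be done
closed
```

I put the wooden-lidded salt cellar on top of the unit, between the jar and the switch plate. Then I pulled the wide drawer slowly out to its stop, retreated and handed the job in after about 25.5 s of the 56 s. The hand-in reports no verdict, so what follows is from my own checks.

- **Drawer:** it stopped on the force limit after 116 mm of travel, having looked about 4 mm ajar at the start. A further slow nudge moved it no more than 0.1 mm. The last top picture puts it about 117 mm out, measured against the narrow drawer's hook, compared with the 120 mm stop and the 112 mm needed.
- **Cellar and jigger:** in that picture the cellar stands upright with its lid shut, and the jigger stands upright in the drawer. I judged both by eye.
- **Everything else:** the narrow drawer is shut, and the jar, switch plate, mug and the purple and turquoise look-alikes look unmoved. The arm is clear of everything.

No check failed. The top and scene cameras disagreed by about 5 mm on positions, so I took closer looks with the wrist camera before gripping the cellar and the hook.

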